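# Scrape the sawing board clear into the scrap tray

### The job

Take the scraper block and wipe all five loose offcuts off the sawing board, over its end and down into the empty scrap tray there; push them with the scraper, do not touch them with the fingers. Then stand the scraper back upright on the bench in front of the board (the side towards the robot), and leave the try square beside it where it lies.

Things in the scene. Friction and masses are not known exactly. Their poses are not given: they have to be found in the camera images.
- saw_board: sawing board fixed on the bench: light plywood slab 190 mm (its x) by 320 mm (its y) on two battens, its flat top 60 mm above the bench. A wooden fence 20 mm wide with saw kerfs stands 26 mm above the top all along its far (+x) side, so the open top spans x -95 to +75 mm, y -160 to +160 mm; the near side (-x, towards the robot) and both ends (+y, -y) have no lip. Origin at bench height under the board's centre
- scrap_tray: the empty one of two like wooden trays, fixed on the bench against one end of the board (at its +y or its -y end, it varies), outer 220 mm (along the board's x) by 150 mm (along the board's y), walls 6 mm thick, 50 mm high, so its rim lies 10 mm below the board's top; gap to the board 2 mm. Origin at bench height under its centre; axes parallel to the board's
- blank_tray: the other tray, same size, fixed against the opposite end of the board, stacked with neat finished blanks (nothing in it higher than its 50 mm rim); no offcut belongs in it. Origin at bench height under its centre
- scraper: loose scraper block of about 0.2 to 0.35 kg standing on its flat sole on the bench in front of the board, to the left or right: a steel-faced hardwood block 110 mm long (its x), 32 mm thick (its y), 30 mm high, with a grip rib 80 mm long and 24 mm thick on top of it, from 30 to 71 mm above the sole. Either long steel face pushes. Origin at the centre of its sole; z up
- offcut_slip: hardwood offcut, about 11 g, lying loose on the board, any yaw: a thin square slip 40 x 36 mm, 8 mm thick. Origin at the centre of its underside as it lies at the start
- offcut_block: hardwood offcut, about 11 g, lying loose on the board, any yaw: a small block 34 x 26 mm, 16 mm thick. Origin at the centre of its underside as it lies at the start
- offcut_end: hardwood offcut, about 11 g, lying loose on the board, any yaw: a strip end 42 x 24 mm, 14 mm thick. Origin at the centre of its underside as it lies at the start
- offcut_round: hardwood offcut, about 11 g, lying loose on the board, any yaw: a dowel end, a disc 34 mm across, 13 mm thick. Origin at the centre of its underside as it lies at the start
- offcut_step: hardwood offcut, about 11 g, lying loose on the board, any yaw: a stepped piece 38 x 28 mm, 7 mm thick with one end 14 mm thick. Origin at the centre of its underside as it lies at the start
- try_square: small try square lying flat on the bench in front of the board, a hand's width from the scraper, to be left alone: dark wooden stock 75 x 16 x 14 mm with a brass face, steel blade 85 x 22 mm pointing towards the robot; loose; origin at bench height, 35 mm from the stock's middle towards the blade's tip

How it is judged:
By the outcome, as a careful person would: the job done as asked, in the order asked, and still so for the second after the job is handed in, with the robot touching nothing.
It also fails if it takes over 58 s, if anything falls off the work surface, if the arm or the gripper's body presses on something with over 40 N, if the wrist force passes 120 N, or if a joint passes its speed limit or range.

### The arm

A 6-joint arm with a two-finger parallel gripper is mounted at the origin on the work surface. World frame = base frame: x ahead of the robot, y to its left, z up, the work surface at z = 0. Lengths are in m, angles in rad, forces in N, time in s.
With the tool pointing down it reaches from about 0.3 to 0.875 m from the base axis. Payload 4.2 kg.
Tool frame: the origin (TCP) lies midway between the tips of the shut fingers; the grasp point (between the pads) lies 19 mm behind it; y points along the fingers, x is the direction in which the jaws open and shut, and the axes are right-handed (so a half turn about y gives the same grasp; the last joint's range is limited). The gripper opens to 85 mm and grips with 20 to 120 N. Pads are 22 mm wide; open, the fingers measure 114 mm over their backs; the gripper's body (76 mm by 85 mm) begins 54 mm behind the grasp point. The pads swing forward as they close: fully open they stand 13 mm farther back than shut.
Start: joints at [1.273, 0.32, 1.565, -0, 1.257, -0.02], TCP at [0.158, 0.553, 0.209] pointing down, gripper open.
Joint ranges: [-3.11, 3.11], [-0.84, 2.01], [0.21, 2.61], [-1.34, 4.49], [0.05, 2.63], [-2.56, 2.56]. Speed limits (rad/s): [2.57, 2.57, 3.14, 3.14, 3.14, 3.14].

### API

Orientations are given as a rotation vector (axis times angle).
In Python, from plant import arm, vision, job, readout gives the robot as it stands. Calls block until the motion is done:
- arm.move_ptp(position, orientation): joint-space move of the TCP to a pose.
- arm.move_straight(position, rotation=None, rate=0.15, f_stop=None): straight line of the TCP; rotation=None keeps the orientation; rate is the mean speed in m/s. With f_stop (N) it stops when the force on the tool has changed by that much, and returns True; else False.
- arm.set_joints(angles): joint-space move.
- arm.set_gripper(opening, f_grip=None): opening from 0.0 (shut) to 1.0 (fully open); f_grip is the grip in N (None keeps the last); returns when the fingers have stopped.
- arm.hold(seconds).
- arm.ik(position, orientation): joint angles nearest the present ones, or None.
- vision.read_camera(name): name is "scene" or "top" or "wrist"; returns the picture (384x512x3 uint8, red, green, blue); there is no depth.
- vision.calibration(name): a dict with "fov_y" (degrees; the focal length in pixels is half the picture's height over the tangent of half this angle, whatever the lens; pixels are square), "cx", "cy" (the principal point, pixels), "xyz" and "rotation" of the camera in the world; the wrist camera has in their place "T_tool_cam" (4x4, takes a point from camera to tool coordinates, whose origin is the TCP and whose axes are the tool frame's). Camera axes: x right, y down, z forward; pixel columns grow to the right and rows downward; lengths in m; the calibration is good to about 2 mm. The wrist camera is an equidistant fisheye: a pixel r from the principal point sees the ray r / f radians off the axis. A picture is of the moment at which its call begins: read the wrist's pose just before it. calibration takes no time and is no camera call.
A pose or a line that the arm cannot do raises arm.PlanningError and nothing moves.
- job.close_job(): hands the job in, once; it reports no verdict.
Readings, each from a call of its own:
- readout.current_time_s(): time.
- readout.current_joint_pos(): joint angles.
- readout.current_qvel(): joint speeds.
- readout.current_joint_efforts(): joint torques, N m.
- readout.current_tool_pos(): TCP position.
- readout.current_ee_rot(): TCP orientation.
- readout.current_ft_force(): force on the tool from outside, world axes, zero at the start.
- readout.current_torque(): the same for the moment, N m.
- readout.current_gripper_width(): opening from 0.0 (shut) to 1.0 (fully open).
Only numpy, scipy, OpenCV 4.12 (cv2) and the standard library are available. Lean on these libraries where they do the work, as an engineer would, in place of code of your own. Each camera call takes 0.05 s, during which the arm holds its last target. There are 200 camera calls.

## Working session

There is one attempt and no reset: what is moved stays moved. The work goes in short steps, each a Python script; the robot and the scene stay as the last script left them, time stands still between calls to the robot, and variables do not carry over. Pictures are saved under pics/ and viewed, about 8 in all and at most 12, crops included, and the job is handed in when it is done.

```bash
ls; mkdir -p pics; python3 - <<'E'
from plant import arm, vision, job, readout
import cv2, numpy as np
a=vision.read_camera("top"); b=vision.read_camera("scene")
cv2.imwrite("pics/top0.png",a[:,:,::-1]); cv2.imwrite("pics/scene0.png",b[:,:,::-1])
for n in("top","scene","wrist"): print(n,vision.calibration(n))
print(readout.current_ee_rot(),readout.current_tool_pos(),readout.current_time_s())
E
```

```text
pics
top {'fov_y': 56.25062630193311, 'cx': 255.83420096604553, 'cy': 194.89937958477765, 'xyz': array([0.47701253, 0.02803111, 0.79813735]), 'rotation': array([-2.14809494,  2.19818319, -0.15881053])}
scene {'fov_y': 50.7708395264015, 'cx': 264.25217441208173, 'cy': 195.2636775357732, 'xyz': array([ 0.82459211, -0.28249402,  0.70034934]), 'rotation': array([-2.42308226, -0.92178791,  0.26937864])}
wrist {'fov_y': 65.70646984690485, 'cx': 257.09707556715335, 'cy': 189.7887833443584, 'T_tool_cam': array([[ 9.99999928e-01, -3.18528823e-04,  2.08341221e-04,
        -1.05922773e-03],
       [-2.98817950e-04, -3.17997569e-01,  9.48091481e-01,
        -1.63777013e-01],
       [-2.35742461e-04, -9.48091475e-01, -3.17997641e-01,
         8.06636517e-02],
       [ 0.00000000e+00,  0.00000000e+00,  0.00000000e+00,
         1.00000000e+00]])}
[-1.32887917 -1.0011951   1.00334019] [0.15757647 0.55251505 0.20846593] 0.1
```

View pics/top0.png

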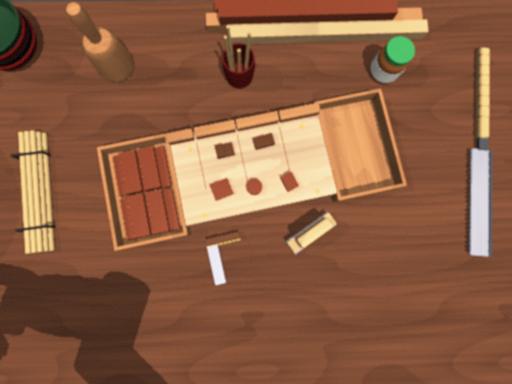

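View pics/scene0.png

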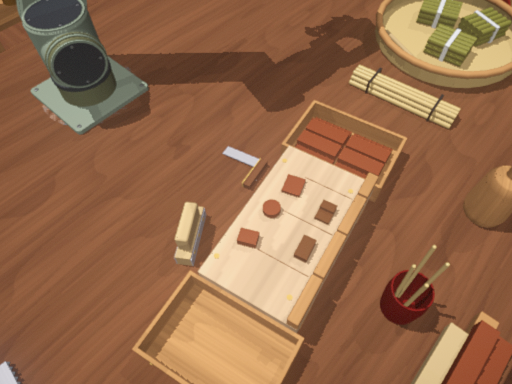

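The top view shows the board at about (255,165), the empty tray at its -y end (362,145), the scraper at (312,233) and the try square at (218,258). The five offcuts are at (224,150), (264,141), (221,188), (254,186) and (289,181). The scene view agrees.

```bash
cat > h.py <<'E'
import numpy as np, cv2
from scipy.spatial.transform import Rotation as R
from plant import arm, vision, job, readout
def cast(name,uv,z):
    c=vision.calibration(name); f=192/np.tan(np.radians(c["fov_y"]/2))
    uv=np.atleast_2d(uv).astype(float)
    d=np.c_[(uv[:,0]-c["cx"])/f,(uv[:,1]-c["cy"])/f,np.ones(len(uv))]@R.from_rotvec(c["rotation"]).as_matrix().T
    return (c["xyz"]+d*((z-c["xyz"][2])/d[:,2])[:,None])[:,:2]
def rect(p):  # centre, long, short, yaw of long axis deg
    (cx,cy),(w,h),a=cv2.minAreaRect((p*1000).astype(np.float32))
    if w<h: w,h,a=h,w,a+90
    return np.round([cx,cy,w,h,(a+90)%180-90],1)
def blobs(mask,amin):
    n,l,s,c=cv2.connectedComponentsWithStats(mask.astype(np.uint8))
    return [(l==i,s[i],c[i]) for i in range(1,n) if s[i,4]>=amin]
def contour(m):
    c,_=cv2.findContours(m.astype(np.uint8),cv2.RETR_EXTERNAL,cv2.CHAIN_APPROX_NONE)
    return max(c,key=len)[:,0,:]
E
python3 - <<'E'
from h import *
a=cv2.imread("pics/top0.png"); hsv=cv2.cvtColor(a,cv2.COLOR_BGR2HSV)
for p in [(190,200),(300,140),(250,160),(312,233),(330,217),(293,248),(221,188),(254,186),(350,140),(218,265),(230,128),(270,240)]:
    print(p,hsv[p[1],p[0]])
big=cv2.resize(a[85:295,90:420],None,fx=2.4,fy=2.4,interpolation=cv2.INTER_CUBIC); cv2.imwrite("pics/crop.png",big)
E
```

```text
(190, 200) [ 19  76 248]
(300, 140) [ 18  82 244]
(250, 160) [ 16  88 236]
(312, 233) [ 21  94 248]
(330, 217) [ 20 100 244]
(293, 248) [ 19 102 238]
(221, 188) [  7 165 168]
(254, 186) [  7 171 166]
(350, 140) [ 14 140 237]
(218, 265) [129   7 242]
(230, 128) [ 14 144 234]
(270, 240) [ 10 146 136]
```

View pics/crop.png

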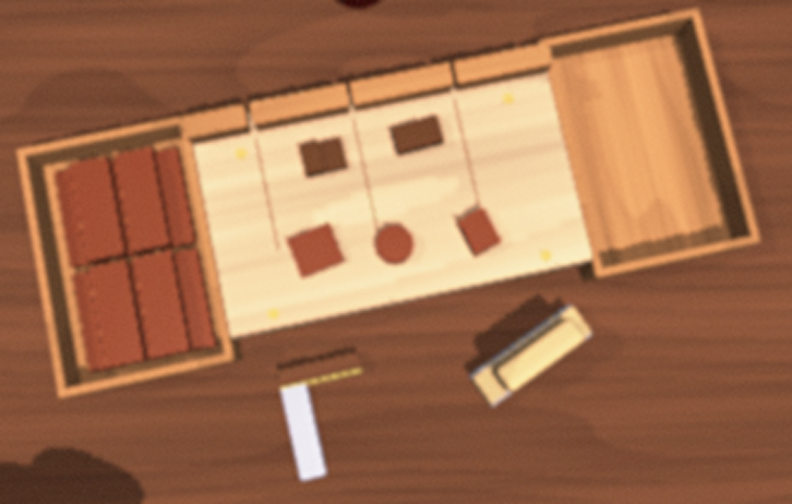

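```bash
python3 - <<'E'
from h import *
a=cv2.imread("pics/top0.png"); hsv=cv2.cvtColor(a,cv2.COLOR_BGR2HSV).astype(int)
H,S,V=hsv[...,0],hsv[...,1],hsv[...,2]
light=(S<118)&(V>200)&(H>12)&(H<26)
for m,s,c in blobs(light,150):
    if 90<c[0]<420 and 85<c[1]<300:
        print(s,c,"z60",rect(cast("top",contour(m),.06)),"z71",rect(cast("top",contour(m),.071)),"z30",rect(cast("top",contour(m),.03)))
        if s[4]>5000:
            h=cv2.convexHull(contour(m)); q=cv2.approxPolyDP(h,6,True)[:,0]; print(q.tolist(),cast("top",q,.06).round(4).tolist())
            B=np.zeros(m.shape,np.uint8); cv2.fillConvexPoly(B,h,1)
d=(B>0)&(V<185)&(S>130)
for m,s,c in blobs(d,40): print("off",c.round(1),s[4],rect(cast("top",contour(m),.072)))
m=(S<40)&(V>180)
for m,s,c in blobs(m,60): 
    if 150<c[0]<400: print("steel",c,rect(cast("top",contour(m),.01)))
E
```

```text
[  170   116   167   109 10988] [252.7684747  169.72651984] z60 [623.6  11.5 321.  180.1 -79.1] z71 [621.4  11.7 316.2 177.4 -79.1] z30 [629.6  10.8 334.1 187.4 -79.1]
[[318, 117], [336, 192], [185, 223], [171, 145]] [[0.7291, -0.1304], [0.567, -0.1608], [0.5099, 0.1524], [0.6734, 0.1814]]
[288 213  48  40 562] [312.90213523 233.29003559] z60 [ 484.  -106.4  104.9   29.1  -56.4] z71 [ 483.9 -104.4  103.3   28.6  -56.4] z30 [ 484.2 -111.9  109.2   30.2  -56.4]
off [214.7 133.4] 77 [693.5  87.   78.3   4.2 -79.3]
off [263.4 140.8] 200 [675.8 -11.6  39.   22.5 -75.8]
off [224.2 149.8] 197 [658.7  69.8  33.2  26.5 -78.3]
off [288.8 181. ] 188 [590.4 -61.5  33.   24.2  27.1]
off [221.  188.7] 300 [577.6  77.3  36.2  34.4 -69.2]
off [253.6 186. ] 178 [581.5  10.1  28.9  28.6  -1.2]
steel [215.94774347 264.86698337] [421.   94.6  82.6  23.4  12.1]
```

```bash
cat >> h.py <<'E'
def rot(th):  # tool pointing down, jaws along world angle th (deg)
    t=np.radians(th); x=np.array([np.cos(t),np.sin(t),0]); y=np.array([0,0,-1.])
    return R.from_matrix(np.c_[x,y,np.cross(x,y)]).as_rotvec()
def castw(uv,z,pos,rv):
    c=vision.calibration("wrist"); f=192/np.tan(np.radians(c["fov_y"]/2)); T=c["T_tool_cam"]
    q=np.atleast_2d(uv)-[c["cx"],c["cy"]]; r=np.linalg.norm(q,axis=1)+1e-9; t=r/f
    d=np.c_[q/r[:,None]*np.sin(t)[:,None],np.cos(t)]
    M=R.from_rotvec(rv).as_matrix(); d=d@T[:3,:3].T@M.T; o=pos+M@T[:3,3]
    return (o+d*((z-o[2])/d[:,2])[:,None])[:,:2]
BC=np.array([.632,.0137]); BY=10.7
def b2w(bx,by):
    t=np.radians(BY); return BC+[np.cos(t)*bx-np.sin(t)*by, np.sin(t)*bx+np.cos(t)*by]
E
python3 - <<'E'
from h import *
M=R.from_rotvec(readout.current_ee_rot()).as_matrix(); print(np.degrees(np.arctan2(M[1,0],M[0,0])))
for th in (33.6,-146.4): print(th,arm.ik([.484,-.108,.2],rot(th)))
for th in (100.7,-79.3):
  for b in ((-.045,.135),(-.045,-.21),(.016,.135),(.016,-.21)):
    print(th,b,arm.ik([*b2w(*b),.1],rot(th)))
E
```

```text
74.08104057094583
33.6 [-0.24273592  0.20181988  1.75324713  0.          1.18652564 -0.82916655]
-146.4 [-0.24273592  0.20181988  1.75324713  0.          1.18652564  2.3124261 ]
100.7 (-0.045, 0.135) [ 0.22063877  0.41466412  1.71228504  0.          1.01464349 -1.53690779]
100.7 (-0.045, -0.21) [-0.32780697  0.52721874  1.51362818  0.          1.10074574 -2.08535353]
100.7 (0.016, 0.135) [ 0.21741052  0.50127272  1.56066438  0.          1.07965556 -1.54013604]
100.7 (0.016, -0.21) [-0.28563535  0.60805366  1.36281867  0.          1.17072032 -2.04318191]
-79.3 (-0.045, 0.135) [0.22063877 0.41466412 1.71228504 0.         1.01464349 1.60468486]
-79.3 (-0.045, -0.21) [-0.32780697  0.52721874  1.51362818  0.          1.10074574  1.05623913]
-79.3 (0.016, 0.135) [0.21741052 0.50127272 1.56066438 0.         1.07965556 1.60145662]
-79.3 (0.016, -0.21) [-0.28563535  0.60805366  1.36281867  0.          1.17072032  1.09841074]
```

```bash
python3 - <<'E'
from h import *
arm.move_ptp([.484,-.108,.2],rot(33.6))
p,rv=readout.current_tool_pos(),readout.current_ee_rot()
a=vision.read_camera("wrist"); cv2.imwrite("pics/w1.png",a[:,:,::-1]); np.savez("w1.npz",p=p,rv=rv)
print(p,readout.current_time_s())
E
```

```text
[ 0.48418659 -0.10735836  0.20000496] 2.7583
```

View pics/w1.png

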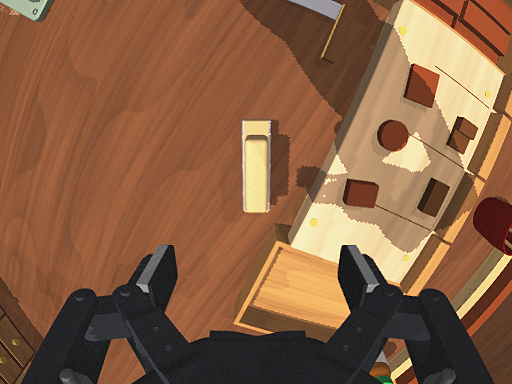

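The wrist view shows the scraper standing upright. The block spans (243–271, 121–213), and the rib top runs from about (257,138) to (257,210).

```bash
python3 - <<'E'
from h import *
d=np.load("w1.npz"); p,rv=d["p"],d["rv"]
a=cv2.imread("pics/w1.png"); hsv=cv2.cvtColor(a,cv2.COLOR_BGR2HSV).astype(int)
m=(hsv[...,1]<125)&(hsv[...,2]>190); m[:, :235]=0;m[:,280:]=0;m[:115]=0;m[225:]=0
m,s,c=max(blobs(m,100),key=lambda b:b[1][4]); print(s,c)
for r in range(118,216,6): 
    x=np.where(m[r])[0]; print(r,x.min() if len(x) else None,x.max() if len(x) else None,end="; ")
print([ (r,int(hsv[r,257,2])) for r in range(116,216,2)])
t=castw([[257,122],[257,137],[257,211],[246.5,170],[267.5,170]],.071,p,rv); print(t)
b=castw([[257,121],[243,128],[271,128]],.03,p,rv);print(b)
print("rib len",np.linalg.norm(t[1]-t[2]),"w",np.linalg.norm(t[3]-t[4]),"blk w",np.linalg.norm(b[1]-b[2]))
E
```

```text
[ 242  121   29   91 2069] [254.73658772 166.16094732]
118 None None; 124 242 269; 130 242 268; 136 242 268; 142 243 266; 148 243 266; 154 243 266; 160 243 266; 166 242 266; 172 243 265; 178 243 265; 184 243 266; 190 243 265; 196 243 266; 202 244 268; 208 244 268; 214 None None; [(116, 151), (118, 147), (120, 146), (122, 247), (124, 242), (126, 242), (128, 242), (130, 242), (132, 242), (134, 237), (136, 111), (138, 117), (140, 206), (142, 236), (144, 244), (146, 242), (148, 245), (150, 245), (152, 245), (154, 245), (156, 246), (158, 246), (160, 246), (162, 246), (164, 246), (166, 246), (168, 246), (170, 246), (172, 246), (174, 246), (176, 246), (178, 246), (180, 246), (182, 246), (184, 245), (186, 245), (188, 245), (190, 245), (192, 245), (194, 245), (196, 245), (198, 245), (200, 245), (202, 245), (204, 245), (206, 245), (208, 245), (210, 247), (212, 210), (214, 142)]
[[ 0.45516293 -0.06392166]
 [ 0.4634688  -0.07640231]
 [ 0.50721681 -0.14214398]
 [ 0.47334212 -0.11052924]
 [ 0.49113666 -0.09868799]]
[[ 0.4567074  -0.06624195]
 [ 0.44799284 -0.08152188]
 [ 0.47416764 -0.0641034 ]]
rib len 0.07896742733659966 w 0.021374304391604492 blk w 0.03144079556916059
```

```bash
python3 - <<'E'
from h import *
arm.set_gripper(.6)
arm.move_ptp([.486,-.1105,.11],rot(33.6))
print("touch",arm.move_straight([.486,-.1105,.035],rate=.12,f_stop=6))
arm.set_gripper(0,f_grip=70)
print(readout.current_gripper_width(),readout.current_tool_pos(),readout.current_ft_force())
arm.move_straight([.486,-.1105,.06],rate=.1)
print(readout.current_ft_force(),readout.current_gripper_width())
arm.move_straight([.486,-.1105,.16],rate=.2)
arm.move_ptp([*b2w(-.045,.135),.16],rot(90+BY))
p,rv=readout.current_tool_pos(),readout.current_ee_rot()
a=vision.read_camera("wrist"); cv2.imwrite("pics/w2.png",a[:,:,::-1])
b=vision.read_camera("scene"); cv2.imwrite("pics/s2.png",b[:,:,::-1])
print(p,readout.current_time_s(),arm.ik([*b2w(-.045,-.23),.097],rot(90+BY)))
h=np.hstack([a,b])[:,:,::-1]; cv2.imwrite("pics/both2.png",cv2.resize(h,(800,300)))
E
```

```text
touch False
0.261523473506149 [ 0.48645658 -0.11077438  0.03613816] [-1.7679538   0.34136381  5.14002425]
[-0.67693861 -0.26375619 -3.15638361] 0.26113868863557926
[0.56207614 0.13699384 0.15897852] 6.95 [-0.3538718   0.54403618  1.49104972  0.          1.10650675 -2.11141835]
```

View pics/both2.png

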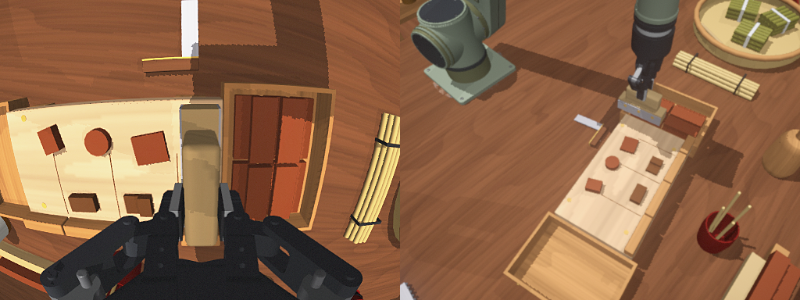

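```bash
cat >> h.py <<'E'
def sweep(bx,y0,y1):
    rv=rot(90+BY)
    arm.move_ptp([*b2w(bx,y0),.125],rv)
    t=arm.move_straight([*b2w(bx,y0),.093],rate=.04,f_stop=5)
    z=readout.current_tool_pos()[2]; f=readout.current_ft_force()
    print("touch",t,z,f)
    zz=np.clip(z+.0015,.0945,.100)
    arm.move_straight([*b2w(bx,y0),zz],rate=.05)
    print("stop",arm.move_straight([*b2w(bx,y1),zz],rate=.13,f_stop=25),readout.current_tool_pos(),readout.current_ft_force(),readout.current_time_s())
E
python3 - <<'E'
from h import *
sweep(-.045,.135,-.225)
p=readout.current_tool_pos()
arm.move_straight([p[0],p[1],.15],rate=.2)
arm.move_ptp([*b2w(.016,.05),.2],rot(90+BY))
arm.move_ptp([*b2w(.016,.135),.14],rot(90+BY))
b=vision.read_camera("scene"); a=vision.read_camera("wrist")
cv2.imwrite("pics/both3.png",cv2.resize(np.hstack([a,b])[:,:,::-1],(800,300)))
print(readout.current_time_s(),readout.current_gripper_width())
E
```

```text
touch True 0.09617955924526053 [-1.01569983  0.35809704  3.93480996]
stop False [ 0.62953394 -0.21535415  0.09773606] [ 0.05863414 -0.97874352 -2.76952277] 11.0667
13.175 0.25819359440017975
```

View pics/both3.png

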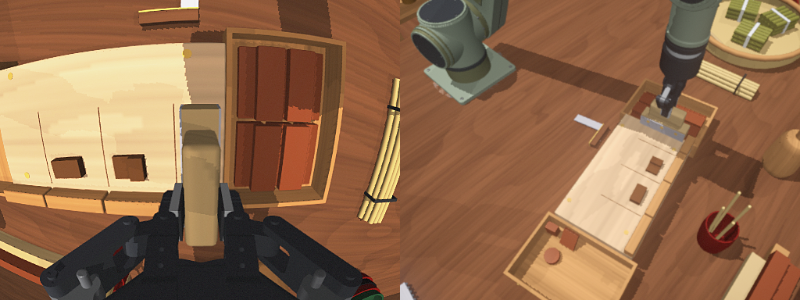

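The three near-side offcuts are in the tray. Two are left by the fence, so the far lane is next.

```bash
python3 - <<'E'
from h import *
sweep(.012,.135,-.225)
p=readout.current_tool_pos()
arm.move_straight([p[0],p[1],.16],rate=.2)
arm.move_ptp([.486,-.1105,.12],rot(33.6))
a=vision.read_camera("top"); b=vision.read_camera("scene")
cv2.imwrite("pics/both4.png",cv2.resize(np.hstack([a,b])[:,:,::-1],(800,300)))
print(readout.current_time_s(),readout.current_gripper_width())
E
```

```text
touch True 0.09619004332824896 [-1.03845531  0.51117914  4.6499361 ]
stop False [ 0.68552697 -0.20471386  0.09771608] [-0.36010727 -0.84265643 -2.63704206] 17.275
18.9583 0.2544631428180036
```

View pics/both4.png

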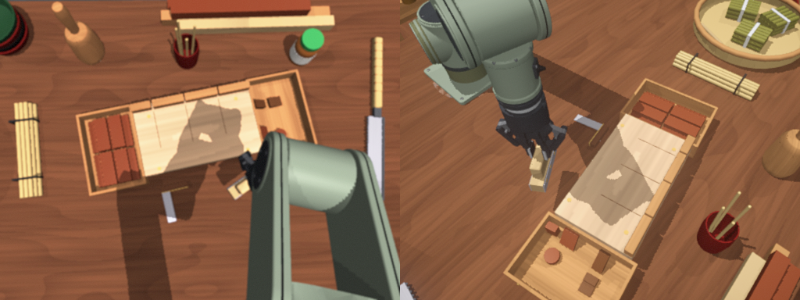

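All five are in the tray and the board is clear. Now the scraper goes back.

```bash
python3 - <<'E'
from h import *
arm.move_straight([.486,-.1105,.05],rate=.1)
print(arm.move_straight([.486,-.1105,.034],rate=.03,f_stop=4),readout.current_tool_pos(),readout.current_ft_force())
arm.set_gripper(.6); arm.hold(.2)
arm.move_straight([.486,-.1105,.14],rate=.1)
arm.move_straight([.486,-.1105,.22],rate=.2)
arm.move_ptp([.30,.35,.3],rot(90))
arm.hold(.3)
a=vision.read_camera("top"); b=vision.read_camera("scene")
cv2.imwrite("pics/top5.png",a[:,:,::-1])
cv2.imwrite("pics/both5.png",cv2.resize(np.hstack([a,b])[:,:,::-1],(800,300)))
hsv=cv2.cvtColor(a,cv2.COLOR_RGB2HSV).astype(int);H,S,V=hsv[...,0],hsv[...,1],hsv[...,2]
for m,s,c in blobs((S<118)&(V>200)&(H>12)&(H<26),150):
    if 280<c[0]<350 and 200<c[1]<300: print("scraper",rect(cast("top",contour(m),.071)))
for m,s,c in blobs((S<40)&(V>180),60):
    if 150<c[0]<280: print("steel",c,rect(cast("top",contour(m),.01)))
print(readout.current_time_s(),readout.current_ft_force())
E
```

```text
True [ 0.48588002 -0.11049365  0.03615406] [-0.64030179  0.66117856  4.4423474 ]
scraper [ 483.  -104.   103.6   28.7  -56.4]
steel [215.96713615 264.80046948] [421.   94.7  82.7  23.6  12.2]
24.8583 [-0.36064184  0.24812354  0.22544348]
```

View pics/both5.png

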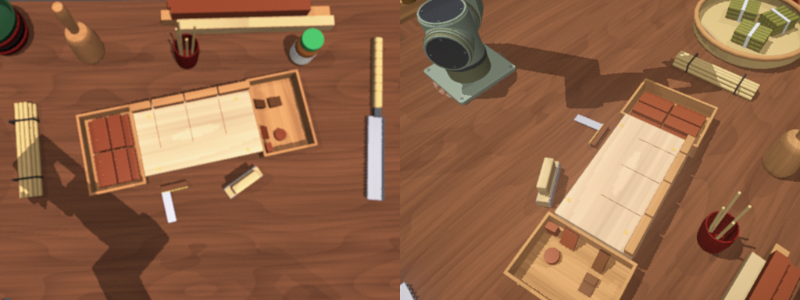

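```bash
python3 -c "
from plant import job,readout
job.close_job(); print(readout.current_time_s())"
```

```text
the job is handed in; nothing more can be done
the job is handed in; nothing more can be done
```

I gripped the scraper by its rib and wiped all five offcuts into the empty tray at the board's -y end. It took two passes, the near lane first and then the lane by the fence. I then stood the scraper back in its original spot in front of the board and handed the job in at about 25 s.

- **Offcuts:** the last pictures show the board clear and all five offcuts inside the tray. Two of them lie close to its wall on the board side. I did not look closer to see whether they lie flat.
- **Scraper:** it stands upright within about 1 mm of where it began, at the same angle.
- **Try square:** it reads within 0.1 mm of its first position.
- **Forces:** the readings I took stayed near 5 N or below, and nothing stopped the pushes early. I did not log the peaks in between.

No check failed or disagreed.

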